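# Undock the finished movement and put it under glass

## Robot

A 7-joint arm with a two-finger parallel gripper is mounted at the origin on a cart in front of the work surface, level with it; the furniture and walls round the work are solid. World frame = base frame: x ahead of the robot, y to its left, z up, the work surface at z = 0. Lengths are in m, angles in rad, forces in N, time in s.
With the tool pointing down it reaches from about 0.4 to 0.85 m from the base axis. Payload 10.4 kg.
Tool frame: the origin (TCP) lies between the finger pads; the fingertips stand 22 mm ahead of it and the grasp point (between the pads) lies 3 mm ahead of it; z points along the fingers, y is the line along which they close (so a half turn about z gives the same grasp; the last joint's range is limited). The gripper opens to 85 mm and grips with 20 to 120 N. Pads are 22 mm wide; open, the fingers measure 114 mm over their backs; the gripper's body (76 mm by 85 mm) begins 54 mm behind the grasp point. The pads swing forward as they close: fully open they stand 13 mm farther back than shut.
Start: joints at [1.106, 0.332, -0.065, 1.46, 0.022, 1.35, -0.088], TCP at [0.267, -0.565, 0.253] pointing down, gripper open.
Joint ranges: [-2.6, 2.6], [-0.5, 2.12], [-1.47, 1.34], [0.16, 2.42], [-1.27, 4.41], [0.06, 2.06], [-2.6, 2.6]. Speed limits (rad/s): [2.22, 2.22, 2.79, 2.79, 3.14, 3.14, 3.14].

## Interface

Orientations are given as a unit quaternion [x, y, z, w].
In Python, from workcell import manip, camera, ticket, boxes_of, outline_of gives the robot as it stands.
- The arm moves only by the tool carry_out, never from a script. Its argument "deltas" is a list of rows, each a list of 5 numbers: the shift along the tool's x, y, z as a fraction of full scale, then the turn about the tool's z as a fraction of full scale, then the opening, from -1 (shut) to 1 (fully open), so that 0 is half open. In form: [[tx, ty, tz, spin, gripper], ...]. A call has 1 to 20 rows; each row is the pose to reach, as a shift and turn from the pose commanded when the call began, along the tool's axes at that moment; what a row does not reach only later rows make up. Full scale, the value 1, is 150 mm for a shift and 30 degrees for a turn. A row lasts 1/8 s, in which the tool goes at most 62.5 mm and 10.7 degrees, less where a joint would pass 70% of its speed; a pose out of reach is approached as far as the arm can. A call with a number of a shift or a turn outside -1 to 1 is refused whole. A call with a gripper value outside its range is refused whole. The fingers move at their own pace and stop on an object; "force" is the grip in N (left out, the last holds). Time passes only in rows, so rows that repeat a pose let the fingers close. It gives the time, the measured TCP pose, the force, the opening and the grip force at its end, in the units of the state.
- manip.get_obs(): the state, without advancing time (a new reading comes with each control period).
- camera(name): name is "scene" or "top" or "wrist"; returns a dict with "img" (384x512x3 uint8, red, green, blue), "depth" (384x512 float32, m along the optical axis (not along the pixel's ray), 0 where there is no reading), "vertical_fov" (degrees; the focal length in pixels is half the picture's height over the tangent of half this angle, whatever the lens; pixels are square), "cx", "cy" (the principal point, pixels), "R" (3x3) and "t" (3): a world point X has camera coordinates R X + t. Camera axes: x right, y down, z forward; pixel columns grow to the right and rows downward; lengths in m; the calibration is good to about 2 mm. A picture is of the moment at which its call begins.
- ticket.hand_in(): hands the job in; it is judged then, once.
Trained networks look in a picture, given as the dict that the camera call returned (one of the last four; its "shot" number tells which), for a name from the list of things; names that differ only in an ending like _2 or _b are one class to them, and where a whole thing is asked for, a point or a joint stands for the part that bears it (a point fixed in the world has none). Each returns a list of dicts, best first, with "conf" (0 to 1); they miss things now and then, are a little off and sometimes report something else, mostly with a low value. They report only what shows in the picture. A call takes as long as a camera call. They do not tell look-alikes from the thing itself.
- boxes_of(query, picture): "position" ([x, y, z] in m, in world coordinates, good to about 4 mm: the middle of the surface that is visible of it).
- outline_of(query, picture): "region" (384x512 bool, what is visible of it).
The state is a dict: "clock": time; "joint_pos": joint angles; "joint_velocities": joint speeds; "tau": joint torques, N m; "position": TCP position; "ee_rot": TCP orientation; "ft_force": force on the tool from outside, world axes, zero at the start; "torque": the same for the moment, N m; "grip_width": opening from 0.0 (shut) to 1.0 (fully open); "grasp_force": force on a finger pad.
Only numpy, scipy, OpenCV 4.12 (cv2) and the standard library are available. Lean on these libraries where they do the work, as an engineer would, in place of code of your own. Each camera call takes 0.05 s, during which the arm holds its last target. There are 200 camera calls.

## Task

The movement in the bench dock is finished. Press the dock's latch tab so that the holder comes up, lift the holder out level, set it down on the round tray, and stand the glass dust cover over it. Do not touch, tip or drop the movement, do not drop the glass, and leave the other things on the bench where they are.

Things in the scene. Friction and masses are not known exactly. Their poses are not given: they have to be found in the camera images.
- dock: grey painted docking block fixed to the bench, 71 x 71 mm and 30 mm high on a 78 x 96 x 4 mm dark foot plate; origin at the bench surface under the centre of its square well (well 48.9 mm square, floor 14 mm up, walls to 30 mm). Its z is up; its -x side is the front, where the latch tab sticks out. Below the well lies a sprung steel lever whose nose, hidden by the seated holder, holds the holder down by a slot in its front
- latch_tab (a point): the place to press, on top of the ribbed steel latch tab: 53 mm in front (-x) of the dock's centre and 18 mm above the bench. The tab is 24 mm wide and sticks out 30 mm from the dock's front wall, from 36 to 66 mm in front of the dock's centre. Pressed straight down it swings down about 9 mm at this point to a hard stop, against a spring (5 to 8 N; the holder is let go after about 6 mm), and springs back when released
- latch (a joint): angle of the latch lever, rad: 0 at rest, grows as the tab is pressed, stop at 0.30; the nose is clear of the holder by about 0.20, and four spring plungers then push the holder up
- ejector (a joint): height of the spring plungers under the holder, m: about 0 while the holder is latched down, 0.008 when it has come up; the holder then stays up by itself, loose in the well, when the tab is let go
- holder: black plastic movement holder, a block 48 x 48 mm and 30 mm high, about 0.16 kg; origin at the centre of its underside, z up, x and y along its sides. Seated, its underside is 14 mm above the bench and it stands 14 mm out of the dock; let up by the latch, 22 and 22 mm. A watch movement of 27 mm diameter is clamped on the middle of its top and, with its jaws, stands 6 mm above it: grip the block by two opposite upright sides
- movement: the open watch movement on top of the holder, 27 mm across and 5 mm thick; origin at the centre of its underside, 30.7 mm above the holder's; must not be touched by anything
- tray: round brown wooden tray with a light grey lining, fixed to the bench, 132 mm across, with a rim 10 mm high; origin at the bench surface under its centre; the flat floor inside is 120 mm across and 5 mm above the bench
- cover: clear glass dust cover, a round bell 90 mm across, open below, 0.12 kg, with a round glass knob on top; inside it is 85 mm across near the rim and 45 mm high. Origin at the centre of its open lower rim, z up. Its glass top is 48 mm above the rim; the knob above it is 18 mm thick from 55 to 70 mm above the rim (a thinner neck below), to be gripped from above
- loupe: bystander: black eye loupe, 38 mm across, 33 mm high; origin at the centre of its underside
- tweezers: bystander: yellowish brass tweezers lying flat, 120 x 11 x 10 mm; origin at the centre of the underside, long axis y
- screwdriver: bystander: small screwdriver lying flat, 100 x 13 x 15 mm; origin at the centre of the underside, long axis y
- parts_tin: bystander: round aluminium parts tin, 47 mm across, 14 mm high; origin at the centre of its underside
There are look-alikes about, which are no part of the job. Leave any pink look-alike of the cover alone.

How it is judged:
On the way, in this order (a step that is already met when the one before it is completed fails the run):
1. the latch is pressed and the holder comes up on the plungers (value of joint ejector above 0.006 m and z of holder in the frame of dock above 0.019 m), for 0.1 s.
2. the holder stands on the tray, let go (horizontal distance between holder and tray below 0.03 m and z of holder in the frame of tray below 0.008 m and angle between holder's own z axis and vertical below 0.06 rad and contact force between the fingers and holder below 0.05 N), for 0.2 s.
At the end, for the whole second after the job is handed in: The holder stands upright on the tray floor, released, its centre within 30 mm of the tray's; the glass cover stands upright over it, its rim on the tray floor, centred on the holder within 18 mm; both within 0.06 rad of upright, 3 mm of the tray floor, and at rest (under 0.02 m/s) (horizontal distance between holder and tray below 0.03 m and z of each of holder, cover in the frame of tray below 0.008 m and angle between each of holder, cover's own z axis and vertical below 0.06 rad and horizontal distance between cover and holder below 0.018 m and linear speed of each of holder, cover below 0.02 m/s); the robot touches nothing.
It fails at once if anything touches the movement (over 0.5 N) (contact force between movement and anything else above 0.5 N).
It fails at once if the holder is tipped more than 0.35 rad (20 degrees) (angle between holder's own z axis and vertical above 0.35 rad).
It fails at once if the holder is dropped: it moves faster than 0.4 m/s without the fingers on it (a fall of 8 mm) (linear speed of holder above 0.4 m/s and contact force between the fingers and holder below 0.01 N).
It fails at once if the glass cover is dropped: it moves faster than 0.4 m/s without the fingers on it (linear speed of cover above 0.4 m/s and contact force between the fingers and cover below 0.01 N).
It fails at once if the loupe, tweezers, screwdriver or parts tin is moved more than 30 mm (distance of any of loupe, tweezers, screwdriver, parts_tin from where it was at the start of the episode above 0.03 m).
It also fails if it takes over 59 s, if anything falls off the work surface, if the arm or the gripper's body presses on something with over 40 N, if the wrist force passes 120 N, or if a joint passes its speed limit or range.

## Working session

There is one attempt and no reset: what is moved stays moved. The work goes in short steps, Python scripts to look and compute and a tool call to move; the robot and the scene stay as the last step left them, time stands still between calls to the robot, and variables do not carry over. Pictures are saved under pics/ and viewed, at most 10 in all, crops included, and the job is handed in when it is done.

Besides the shell and the picture viewer there is one more tool, called after ">>>" by a JSON object that holds its "op" and its "data". carry_out: Moves the arm, as the interface text tells. Its arguments: {"type":"object","properties":{"deltas":{"type":"array","items":{"type":"array","items":{"type":"number"}}},"force":{"type":"number"}},"required":["deltas"]}

```bash
mkdir -p pics
cat > h.py <<'E'
import numpy as np, cv2
from workcell import manip, camera, ticket, boxes_of, outline_of
def pts(p):
    d=p["depth"]; h,w=d.shape; f=h/2/np.tan(np.radians(p["vertical_fov"])/2)
    v,u=np.mgrid[:h,:w]; c=np.stack([(u-p["cx"])/f*d,(v-p["cy"])/f*d,d],-1)
    return (c-p["t"])@p["R"]   # world points
def proj(p,X):
    f=p["img"].shape[0]/2/np.tan(np.radians(p["vertical_fov"])/2)
    c=p["R"]@np.array(X)+p["t"]; return c[0]/c[2]*f+p["cx"],c[1]/c[2]*f+p["cy"]
def save(p,n,box=None,s=1):
    im=p["img"][...,::-1]
    if box: im=im[box[1]:box[3],box[0]:box[2]]
    cv2.imwrite("pics/"+n,cv2.resize(im,None,fx=s,fy=s,interpolation=cv2.INTER_CUBIC))
E
python3 - <<'E'
from h import *
s=manip.get_obs(); print(s["clock"],s["position"],s["ee_rot"],s["joint_pos"])
a=camera("top"); b=camera("scene")
cv2.imwrite("pics/a.png",np.vstack([a["img"],b["img"]])[...,::-1][:, :] if 0 else cv2.resize(np.hstack([a["img"],b["img"]])[...,::-1],(800,300)))
save(a,"top.png",None,1.5)
for q in ["dock","latch_tab","holder","movement","tray","cover","loupe","tweezers","screwdriver","parts_tin"]:
    for n,p in(("top",a),("scene",b)):
        print(q,n,[(np.round(o["position"],3).tolist(),round(o["conf"],2),[int(k) for k in proj(p,o["position"])]) for o in boxes_of(q,p)])
E
```

```text
0.0 [ 0.26707461 -0.56467404  0.25251375] [ 9.75696204e-01  2.19126467e-01 -1.95000026e-04 -6.86990300e-04] [ 1.10641503  0.33286083 -0.06473057  1.46096047  0.02162278  1.34989624
 -0.0884983 ]
dock top [([0.477, 0.213, 0.016], 0.26, [186, 229])]
dock scene [([0.495, 0.248, 0.018], 0.88, [204, 283]), ([0.662, 0.253, 0.01], 0.4, [147, 245])]
latch_tab top [([0.683, 0.139, 0.02], 0.75, [214, 147]), ([0.475, 0.213, 0.014], 0.47, [186, 230])]
latch_tab scene [([0.678, 0.13, 0.022], 0.49, [180, 204]), ([0.473, 0.214, 0.018], 0.47, [224, 277])]
holder top [([0.518, 0.221, 0.045], 0.77, [179, 212])]
holder scene [([0.513, 0.225, 0.041], 0.8, [204, 264])]
movement top []
movement scene []
tray top [([0.516, -0.211, 0.002], 0.61, [355, 209])]
tray scene [([0.513, -0.215, 0.007], 0.86, [314, 160])]
cover top [([0.501, 0.044, 0.049], 0.87, [253, 217]), ([0.396, -0.071, 0.05], 0.58, [303, 261])]
cover scene [([0.388, -0.053, 0.043], 0.71, [327, 208]), ([0.49, 0.058, 0.045], 0.57, [262, 216])]
loupe top [([0.684, 0.141, 0.021], 0.65, [213, 146])]
loupe scene [([0.681, 0.13, 0.023], 0.5, [179, 203])]
tweezers top []
tweezers scene [([0.674, 0.03, 0.004], 0.45, [211, 186])]
screwdriver top [([0.64, -0.115, 0.009], 0.63, [315, 161])]
screwdriver scene [([0.487, 0.056, 0.045], 0.57, [264, 217]), ([0.63, -0.11, 0.006], 0.39, [257, 163]), ([0.515, 0.226, 0.043], 0.36, [203, 263])]
parts_tin top []
parts_tin scene [([0.66, 0.256, 0.01], 0.77, [147, 246])]
```

View pics/top.png

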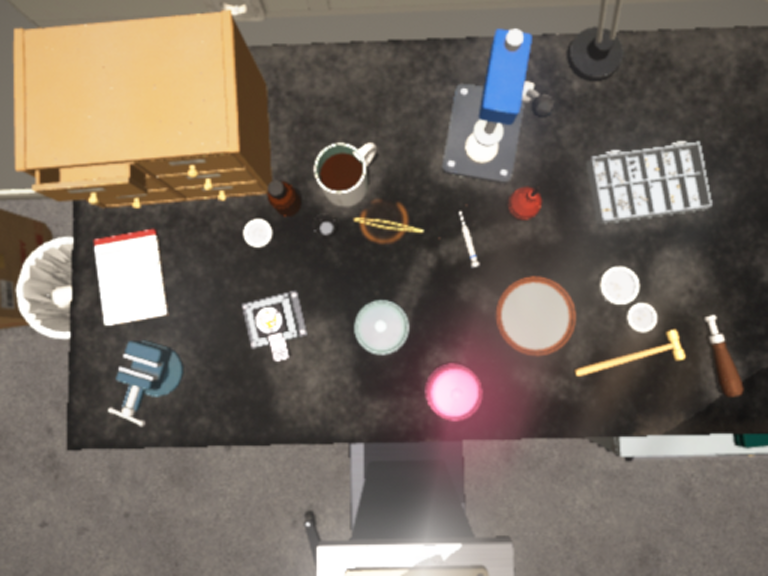

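View pics/a.png

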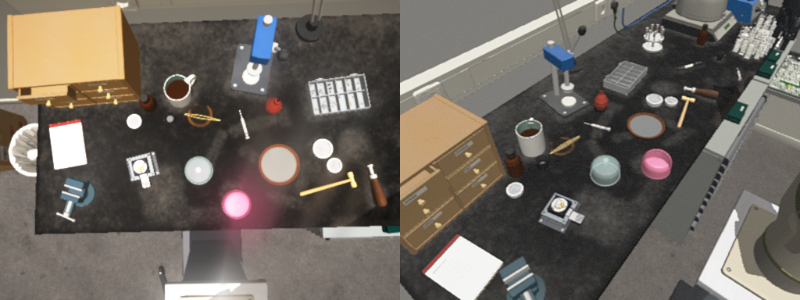

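The top view shows the dock at about px (182,213), with its tab towards the lower right, and the tray at (357,210). There are two bells: one clear/greenish at (254,218) and one pink at (303,261). The clear one is the cover. The pink one is the look-alike and stays put. I'll confirm this in a crop while measuring the geometry.

```bash
cat > m.py <<'E'
from h import *
a=camera("top"); save(a,"crop.png",(155,180,400,290),3.2)
P=pts(a)
def rect(c,r,lo,hi):
    m=(np.hypot(P[...,0]-c[0],P[...,1]-c[1])<r)&(P[...,2]>lo)&(P[...,2]<hi)
    q=P[m][:,:2].astype(np.float32); (x,y),(w,h),an=cv2.minAreaRect(q*1000); print(m.sum(),"rect",x,y,w,h,an,"mean",q.mean(0))
print("holder");rect((.52,.222),.06,.037,.055)
print("dock");rect((.52,.222),.06,.024,.036)
print("tab");rect((.472,.212),.02,.012,.022)
for q in("tray","cover"):
    for o in outline_of(q,a)[:2]:
        m=o["region"]; (c,r)=cv2.minEnclosingCircle(np.argwhere(m)[:,::-1].astype(np.float32))
        mm=m&(a["depth"]>0); print(q,o["conf"],c,r,np.median(P[mm],0),a["img"][m].mean(0))
t=P[(np.hypot(P[...,0]-.516,P[...,1]+.211)<.085)&(P[...,2]>.007)&(P[...,2]<.014)]
print("tray rim",len(t),cv2.minEnclosingCircle((t[:,:2]*1000).astype(np.float32)))
E
python3 m.py
```

```text
holder
401 rect 518.64013671875 225.07740783691406 47.65431594848633 48.178184509277344 12.719311714172363 mean [0.5184154  0.22399557]
dock
421 rect 519.3171997070312 225.24658203125 71.46710968017578 71.97525024414062 12.833551406860352 mean [0.5203169  0.22213359]
tab
134 rect 471.5494384765625 214.65438842773438 34.59147644042969 23.495285034179688 13.253338813781738 mean [0.4713374  0.21420594]
tray 0.98 (356.5, 209.5) 27.10175895690918 [ 0.51521659 -0.21275867  0.00509197] [198.86703347 175.99358093 161.63686382]
cover 0.95 (253.31838989257812, 217.20628356933594) 18.084121704101562 [0.50234071 0.04399869 0.04663267] [206.44433498 211.87389163 208.63349754]
cover 0.73 (301.25616455078125, 261.0213928222656) 19.491857528686523 [ 0.39690381 -0.06681328  0.04649366] [240.40035746 178.38605898 205.16175156]
tray rim 416 ((515.5294189453125, -211.21621704101562), 66.02713775634766)
```

View pics/crop.png

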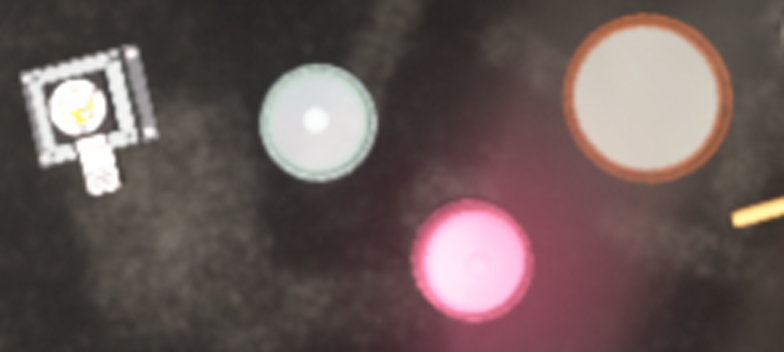

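>>> {"op": "carry_out", "data": {"deltas": [[0,-0.4,0,0,1],[0.0,-0.8,0,0,0],[0.2,-1,0,0,-1],[0.4,-1,0,0,-1],[0.4,-1,0,0,-1]], "force": 40}}

```text
clock: 1.88
position: [0.2592, -0.4025, 0.2538]
ee_rot: [0.975, 0.221, 0.0, 0.0]
ft_force: [0.6, 0.5, -0.1]
grip_width: 0.143
grasp_force: 0.0
```

Confirmed: the clear bell is at px (253,217) and the pink one at (302,261). The dock centre is (0.519, 0.225), yaw 12.8°; the tab press point is (0.467, 0.213); the tray is at (0.5155, -0.211).

>>> {"op": "carry_out", "data": {"deltas": [[0.3,-0.15,0,0,-1],[0.65,-0.32,0,0,-1],[1,-0.5,0,0,-1],[1,-0.5,0,0,-1]]}}

```text
clock: 2.38
position: [0.3631, -0.2689, 0.2536]
ee_rot: [0.975, 0.222, 0.0, 0.0]
ft_force: [-0.3, -0.9, 0.1]
grip_width: 0.0
grasp_force: 0.0
```

>>> {"op": "carry_out", "data": {"deltas": [[0.28,-0.28,0,0,-1],[0.55,-0.55,0,0,-1],[0.82,-0.82,0,0,-1],[1,-1,0,0,-1],[1,-1,0,0,-1]]}}

```text
clock: 3.0
position: [0.4329, -0.0708, 0.2535]
ee_rot: [0.975, 0.221, 0.0, 0.0]
ft_force: [-0.5, -0.0, -0.2]
grip_width: -0.002
grasp_force: 0.0
```

>>> {"op": "carry_out", "data": {"deltas": [[0.2,-0.28,0.1,0.2,-1],[0.4,-0.55,0.2,0.42,-1],[0.5,-0.82,0.3,0.42,-1],[0.6,-1,0.4,0.42,-1],[0.6,-1,0.4,0.42,-1],[0.6,-1,0.4,0.42,-1]]}}

```text
clock: 3.75
position: [0.45, 0.0999, 0.1934]
ee_rot: [0.994, 0.11, -0.0, 0.0]
ft_force: [1.0, -1.6, 0.3]
grip_width: 0.002
grasp_force: 0.0
```

```bash
cat >> h.py <<'E'
def go(x,y,z,yaw):
    s=manip.get_obs(); from scipy.spatial.transform import Rotation as R
    r=R.from_quat(s["ee_rot"]); d=r.inv().apply(np.array([x,y,z])-s["position"])/.15
    X=r.as_matrix()[:,0]; cur=np.degrees(np.arctan2(X[1],X[0])); k=(cur-yaw+90)%180-90
    print("pos",np.round(s["position"],4),"yaw",round(cur,1),"delta",np.round(d,3),"spin",round(k/30,3),"t",s["clock"],"ft",np.round(s["ft_force"],1),"j",np.round(s["joint_pos"],2))
E
python3 -c "
from h import *
go(.4673,.2133,.08,12.8)"
```

```text
pos [0.45   0.0999 0.1934] yaw 12.6 delta [ 0.277 -0.713  0.755] spin -0.007 t 3.75 ft [ 1.  -1.6  0.3] j [ 0.47  0.07 -0.8   1.92  0.06  1.17 -1.71]
```

>>> {"op": "carry_out", "data": {"deltas": [[0.15,-0.35,0.1,0,-1],[0.277,-0.713,0.2,0,-1],[0.277,-0.713,0.45,0,-1],[0.277,-0.713,0.75,0,-1],[0.277,-0.713,0.92,0,-1],[0.277,-0.713,0.92,0,-1],[0.277,-0.713,0.92,0,-1]]}}

```text
clock: 4.62
position: [0.4678, 0.2148, 0.0566]
ee_rot: [0.994, 0.11, 0.001, 0.0]
ft_force: [0.4, 0.4, 1.0]
grip_width: 0.001
grasp_force: 0.0
```

Run:
```python
from h import *
go(.4673,.2133,.032,12.8)
b=camera("wrist"); save(b,"w1.png"); P=pts(b)
def rect(c,r,lo,hi):
    m=(np.hypot(P[...,0]-c[0],P[...,1]-c[1])<r)&(P[...,2]>lo)&(P[...,2]<hi)
    q=P[m][:,:2].astype(np.float32); print(cv2.minAreaRect(q*1000),len(q))
rect((.519,.225),.06,.024,.036); rect((.519,.225),.04,.04,.0465)
```

```text
pos [0.4678 0.2148 0.0566] yaw 12.6 delta [-0.006  0.009  0.164] spin -0.006 t 4.625 ft [0.4 0.4 1. ] j [ 0.18  0.42 -0.81  1.92  0.37  0.95 -2.16]
((518.3566284179688, 223.56488037109375), (71.24951171875, 72.0173568725586), 12.56640625) 8267
((511.1289978027344, 221.84588623046875), (62.755828857421875, 48.27926254272461), 12.457536697387695) 6845
```

View pics/w1.png

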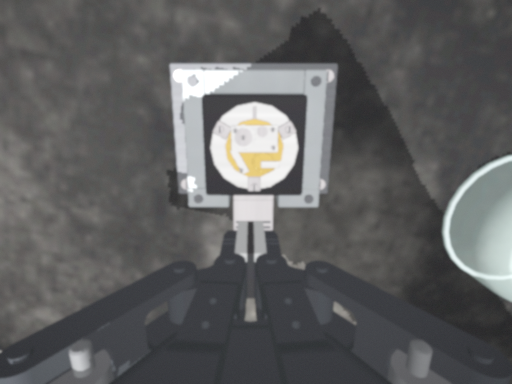

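The fingers are in line with the tab, at px (253,240), and the holder with the movement is at (254,145). I'll press now, then come up and look.

>>> {"op": "carry_out", "data": {"deltas": [[0,0,0.08,0,-1],[0,0,0.12,0,-1],[0,0,0.15,0,-1],[0,0,0.165,0,-1],[0,0,0.165,0,-1],[0,0,0.165,0,-1],[0,0,0.165,0,-1],[0,0,0.165,0,-1]]}}

```text
clock: 5.68
position: [0.4647, 0.2149, 0.0315]
ee_rot: [0.994, 0.111, -0.002, 0.002]
ft_force: [-19.0, -8.8, 34.9]
grip_width: 0.002
grasp_force: 19.3
```

Run:
```python
from h import *
go(.4673,.2133,.032,12.8)
for n in("wrist","top"):
    P=pts(camera(n)); m=(np.hypot(P[...,0]-.5185,P[...,1]-.2245)<.03)&(P[...,2]>.035)
    print(n,np.percentile(P[m][:,2],[10,30,50,70,90]))
```

```text
pos [0.4647 0.2149 0.0315] yaw 12.7 delta [ 0.015  0.014 -0.003] spin -0.002 t 5.675 ft [-19.   -8.8  34.9] j [ 0.16  0.46 -0.79  1.93  0.41  0.92 -2.19]
wrist [0.05177865 0.05244932 0.05310457 0.0558504  0.05820835]
top [0.0516219  0.05598365 0.37259562 0.38854583 0.39664246]
```

The holder is up: its top is at 52 mm. I'll rise, open, and move over it.

>>> {"op": "carry_out", "data": {"deltas": [[0,0,-0.2,0,-1],[0,0,-0.5,0,-0.5],[0,0,-0.7,0,0.5],[0.15,0.02,-0.7,0,1],[0.35,0.02,-0.7,0,1],[0.35,0.02,-0.7,0,1],[0.35,0.02,-0.7,0,1]]}}

```text
clock: 6.65
position: [0.5177, 0.2242, 0.1351]
ee_rot: [0.994, 0.111, -0.001, 0.0]
ft_force: [-0.6, 0.1, 0.4]
grip_width: 1.0
grasp_force: 0.0
```

Run:
```python
from h import *
b=camera("wrist"); save(b,"w2.png"); P=pts(b)
for lo,hi,R in((.024,.036,.06),(.047,.0545,.04)):
    m=(np.hypot(P[...,0]-.519,P[...,1]-.2245)<R)&(P[...,2]>lo)&(P[...,2]<hi)
    print(cv2.minAreaRect((P[m][:,:2]*1000).astype(np.float32)),m.sum())
go(.5187,.2243,.052,12.6)
```

```text
((518.6641845703125, 223.332275390625), (71.43128204345703, 71.92550659179688), 12.41813850402832) 2977
((518.862548828125, 223.4939727783203), (48.46736526489258, 48.01654052734375), 12.523703575134277) 2615
pos [0.5176 0.2242 0.1352] yaw 12.8 delta [0.008 0.001 0.555] spin 0.005 t 6.7 ft [-0.2  0.6 -1.3] j [ 0.19  0.42 -0.83  1.73  0.34  1.14 -2.09]
```

View pics/w2.png

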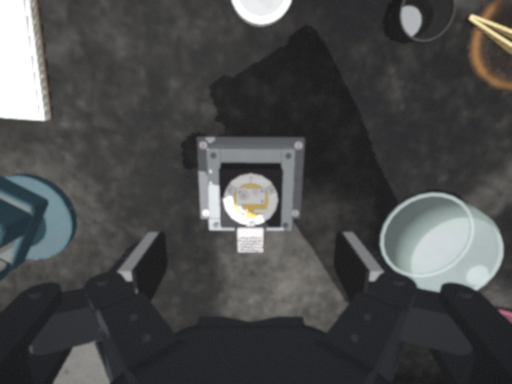

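The open fingers, at px (140,265) and (360,265), straddle the holder at (250,200). I'll descend and grip.

>>> {"op": "carry_out", "data": {"deltas": [[0.007,0.003,0.2,0,1],[0.007,0.003,0.4,0,1],[0.007,0.003,0.5,0,1],[0.007,0.003,0.555,0,1],[0.007,0.003,0.555,0,1],[0.007,0.003,0.555,0,0.5],[0.007,0.003,0.555,0,0.1],[0.007,0.003,0.555,0,-0.2],[0.007,0.003,0.555,0,-0.4],[0.007,0.003,0.555,0,-0.4],[0.007,0.003,0.555,0,-0.4]], "force": 40}}

```text
clock: 8.07
position: [0.5199, 0.2242, 0.0529]
ee_rot: [0.994, 0.111, 0.0, -0.0]
ft_force: [0.1, 0.4, 7.1]
grip_width: 0.551
grasp_force: 45.3
```

>>> {"op": "carry_out", "data": {"deltas": [[0,0,-0.04,0,-0.4],[0,0,-0.1,0,-0.4],[0,0,-0.2,0,-0.4],[0,0,-0.35,0,-0.4],[0,0,-0.55,0,-0.4],[0,0,-0.75,0,-0.4],[0,0,-0.8,0,-0.4],[0,0,-0.8,0,-0.4]]}}

```text
clock: 9.07
position: [0.5195, 0.2236, 0.1723]
ee_rot: [0.994, 0.111, 0.0, 0.0]
ft_force: [-0.4, -0.6, -2.4]
grip_width: 0.553
grasp_force: 44.6
```

Run:
```python
from h import *
b=camera("wrist"); save(b,"w3.png")
print([(o["position"],o["conf"]) for o in boxes_of("holder",b)[:1]])
go(.5155,-.211,.1,12.6)
```

```text
[([0.527, 0.2216, 0.1729], 0.87)]
pos [0.5191 0.2234 0.1712] yaw 12.7 delta [-0.66   2.82   0.477] spin 0.004 t 9.175 ft [ 0.   0.1 -2.8] j [ 0.21  0.38 -0.85  1.69  0.31  1.21 -2.06]
```

View pics/w3.png

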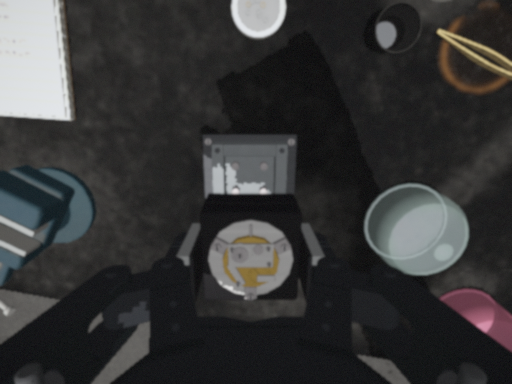

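The holder hangs level in the fingers at px (250,260) and the dock is empty. I'll carry it to the tray.

>>> {"op": "carry_out", "data": {"deltas": [[-0.02,0.1,0,0,-0.4],[-0.06,0.3,0,0,-0.4],[-0.12,0.55,0,0,-0.4],[-0.18,0.8,0,0,-0.4],[-0.22,0.98,0,0,-0.4]]}}

```text
clock: 9.8
position: [0.5192, 0.0699, 0.1715]
ee_rot: [0.994, 0.109, -0.001, 0.0]
ft_force: [0.3, 0.0, -2.1]
grip_width: 0.548
grasp_force: 44.5
```

>>> {"op": "carry_out", "data": {"deltas": [[-0.06,0.25,0,0,-0.4],[-0.12,0.5,0,0,-0.4],[-0.18,0.75,0,0,-0.4],[-0.23,0.98,0,0,-0.4]]}}

```text
clock: 10.3
position: [0.5175, -0.0804, 0.1717]
ee_rot: [0.994, 0.11, -0.001, 0.0]
ft_force: [0.0, 0.2, -2.6]
grip_width: 0.552
grasp_force: 44.5
```

>>> {"op": "carry_out", "data": {"deltas": [[-0.06,0.25,0,0,-0.4],[-0.12,0.5,0.1,0,-0.4],[-0.17,0.7,0.2,0,-0.4],[-0.2,0.83,0.3,0,-0.4],[-0.2,0.86,0.3,0,-0.4],[-0.2,0.86,0.3,0,-0.4],[-0.2,0.86,0.3,0,-0.4]]}}

```text
clock: 11.18
position: [0.5182, -0.2089, 0.128]
ee_rot: [0.994, 0.112, 0.001, 0.0]
ft_force: [-0.9, 0.2, -0.9]
grip_width: 0.549
grasp_force: 44.4
```

Run:
```python
from h import *
go(.5155,-.211,.037,12.6); print(manip.get_obs()["grasp_force"])
```

```text
pos [ 0.5182 -0.2089  0.128 ] yaw 12.8 delta [-0.021  0.01   0.607] spin 0.008 t 11.175 ft [-0.9  0.2 -0.9] j [ 0.84  0.36 -0.64  1.76  0.24  1.1  -1.23]
44.383492693305016
```

>>> {"op": "carry_out", "data": {"deltas": [[-0.02,0.01,0.15,0,-0.4],[-0.02,0.01,0.35,0,-0.4],[-0.02,0.01,0.5,0,-0.4],[-0.02,0.01,0.56,0,-0.4],[-0.02,0.01,0.59,0,-0.4],[-0.02,0.01,0.6,0,-0.4],[-0.02,0.01,0.6,0,-0.4]]}}

```text
clock: 12.05
position: [0.5154, -0.2124, 0.038]
ee_rot: [0.994, 0.111, 0.0, 0.0]
ft_force: [-0.5, 0.7, -2.0]
grip_width: 0.547
grasp_force: 44.4
```

>>> {"op": "carry_out", "data": {"deltas": [[0,0,0.006,0,-0.4],[0,0,0.01,0,-0.4],[0,0,0.014,0,-0.4],[0,0,0.014,0,-0.4]]}}

```text
clock: 12.55
position: [0.5152, -0.2125, 0.0364]
ee_rot: [0.994, 0.111, 0.0, 0.0]
ft_force: [-4.8, 1.4, 12.1]
grip_width: 0.553
grasp_force: 46.0
```

It's in contact with the floor. I'll release, wait, and rise.

>>> {"op": "carry_out", "data": {"deltas": [[0,0,-0.004,0,0.2],[0,0,-0.008,0,0.6],[0,0,-0.01,0,0.9],[0,0,-0.01,0,0.9],[0,0,-0.01,0,0.9],[0,0,-0.2,0,0.9],[0,0,-0.5,0,0.9],[0,0,-0.9,0,0.9],[0,0,-0.9,0,0.9]]}}

```text
clock: 13.68
position: [0.5174, -0.2129, 0.1749]
ee_rot: [0.994, 0.111, 0.003, 0.002]
ft_force: [-0.2, 0.1, -1.3]
grip_width: 0.95
grasp_force: 0.0
```

Run:
```python
from h import *
b=camera("wrist"); save(b,"w4.png"); P=pts(b)
m=(np.hypot(P[...,0]-.515,P[...,1]+.212)<.04)&(P[...,2]>.03)&(P[...,2]<.039)
print(cv2.minAreaRect((P[m][:,:2]*1000).astype(np.float32)),m.sum())
a=camera("top"); P=pts(a)
m=(np.hypot(P[...,0]-.515,P[...,1]+.212)<.04)&(P[...,2]>.03)&(P[...,2]<.039)
if m.any():print("top",cv2.minAreaRect((P[m][:,:2]*1000).astype(np.float32)),m.sum())
m=(np.hypot(P[...,0]-.5,P[...,1]-.044)<.07)
for lo,hi in((.02,.045),(.045,.052),(.055,.075)):
    k=m&(P[...,2]>lo)&(P[...,2]<hi)
    if k.any(): q=(P[k][:,:2]*1000).astype(np.float32); print(lo,k.sum(),cv2.minEnclosingCircle(q),q.mean(0))
go(.503,.044,.17,12.6)
```

```text
((514.40283203125, -213.61572265625), (48.090538024902344, 47.898616790771484), 12.240570068359375) 1877
top ((514.3641967773438, -210.291015625), (47.80699920654297, 45.89784240722656), 11.812413215637207) 108
0.02 340 ((503.0845947265625, 44.935367584228516), 44.246883392333984) [501.0785    41.476475]
0.045 637 ((503.11663818359375, 45.21395492553711), 38.769371032714844) [502.82468  45.42722]
0.055 48 ((503.2181396484375, 44.297733306884766), 9.115711212158203) [502.91483   44.223286]
pos [ 0.515  -0.2125  0.1704] yaw 12.7 delta [ 2.980e-01 -1.686e+00  1.000e-03] spin 0.003 t 13.775 ft [-1.5 -0.1 -0.5] j [ 0.87  0.32 -0.66  1.72  0.21  1.17 -1.2 ]
```

View pics/w4.png

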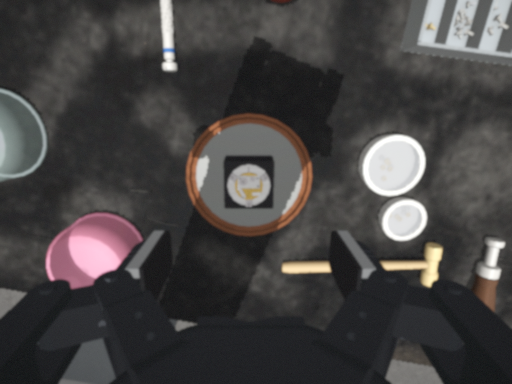

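The holder stands upright and centred on the tray, at px (249,182) against the tray at (249,174). Next, the clear cover.

>>> {"op": "carry_out", "data": {"deltas": [[0.06,-0.3,0,0,0.5],[0.1,-0.6,0,0,0.2],[0.15,-0.9,0,0,0.2],[0.16,-1,0,0,0.2]]}}

```text
clock: 14.28
position: [0.5044, -0.0577, 0.1689]
ee_rot: [0.994, 0.113, -0.001, -0.001]
ft_force: [-0.6, -0.0, 0.6]
grip_width: 0.601
grasp_force: 0.0
```

>>> {"op": "carry_out", "data": {"deltas": [[0.06,-0.3,0,0,0.2],[0.12,-0.6,0,0,0.2],[0.13,-0.68,0,0,0.2],[0.13,-0.69,0,0,0.2],[0.13,-0.69,0,0,0.2]]}}

```text
clock: 14.9
position: [0.5016, 0.0428, 0.1697]
ee_rot: [0.994, 0.11, -0.0, 0.0]
ft_force: [-0.5, 0.2, 0.7]
grip_width: 0.599
grasp_force: 0.0
```

Run:
```python
from h import *
b=camera("wrist"); save(b,"w5.png"); P=pts(b)
m=(np.hypot(P[...,0]-.503,P[...,1]-.0445)<.06)
for lo,hi in((.044,.053),(.060,.075)):
    k=m&(P[...,2]>lo)&(P[...,2]<hi)
    if k.any(): q=(P[k][:,:2]*1000).astype(np.float32); print(lo,k.sum(),cv2.minEnclosingCircle(q),q.mean(0),P[k][:,2].max())
go(.503,.0443,.08,12.6)
```

```text
0.044 5043 ((503.125, 42.611026763916016), 38.83754348754883) [505.36542  43.13472] 0.050853734252549035
0.06 382 ((503.4109191894531, 42.51015090942383), 9.07614803314209) [504.43835  42.90726] 0.07171524175676244
pos [0.5016 0.0428 0.1698] yaw 12.6 delta [ 0.011 -0.008  0.599] spin -0.001 t 14.95 ft [-0.4  0.1 -0.9] j [ 0.57  0.22 -0.82  1.85  0.18  1.15 -1.66]
```

View pics/w5.png

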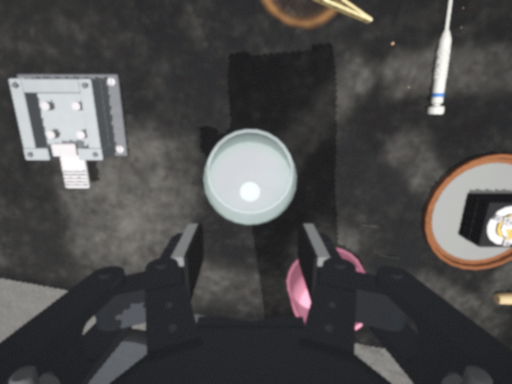

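Clear cover at px (250,177), knob at (250,191), between the fingers; the pink one at (320,285) is well off to the side. I'll descend and grip the knob.

>>> {"op": "carry_out", "data": {"deltas": [[0.011,-0.002,0.2,0,0.0],[0.011,-0.002,0.4,0,0.0],[0.011,-0.002,0.54,0,0.0],[0.011,-0.002,0.59,0,0.0],[0.011,-0.002,0.59,0,-0.3],[0.011,-0.002,0.59,0,-0.6],[0.011,-0.002,0.59,0,-0.8],[0.011,-0.002,0.59,0,-0.9],[0.011,-0.002,0.59,0,-0.9]], "force": 30}}

```text
clock: 16.08
position: [0.5038, 0.0448, 0.0823]
ee_rot: [0.994, 0.111, 0.001, 0.0]
ft_force: [1.4, -3.4, 5.7]
grip_width: 0.19
grasp_force: 29.7
```

>>> {"op": "carry_out", "data": {"deltas": [[0,0,-0.02,0,-0.9],[0,0,-0.08,0,-0.9],[0,0,-0.2,0,-0.9],[0,0,-0.4,0,-0.9],[0,0,-0.6,0,-0.9],[0,0,-0.7,0,-0.9],[0,0,-0.7,0,-0.9]]}}

```text
clock: 16.95
position: [0.5036, 0.0452, 0.1877]
ee_rot: [0.994, 0.111, 0.001, 0.0]
ft_force: [-0.4, 0.3, -1.7]
grip_width: 0.188
grasp_force: 29.3
```

Run:
```python
from h import *
s=manip.get_obs(); print(s["grip_width"],s["grasp_force"])
b=camera("wrist"); save(b,"w6.png")
go(.5145,-.2125,.1,12.6)
```

```text
0.187614480751864 29.327946603298187
pos [0.503  0.0451 0.1866] yaw 12.7 delta [-0.303  1.692  0.578] spin 0.003 t 17.0 ft [ 0.1  0.6 -0.8] j [ 0.58  0.21 -0.83  1.83  0.17  1.18 -1.66]
```

View pics/w6.png

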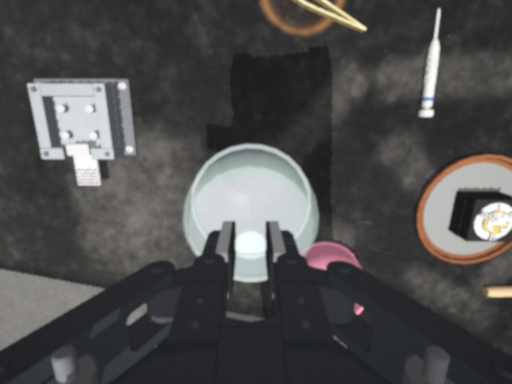

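The cover is held upright by its knob, at px (251,243). I'll carry it over the tray.

>>> {"op": "carry_out", "data": {"deltas": [[-0.03,0.1,0,0,-0.9],[-0.06,0.3,0,0,-0.9],[-0.1,0.52,0,0,-0.9],[-0.14,0.74,0,0,-0.9],[-0.17,0.92,0,0,-0.9]]}}

```text
clock: 17.62
position: [0.5077, -0.0977, 0.1856]
ee_rot: [0.994, 0.11, -0.001, -0.0]
ft_force: [1.2, 0.2, -1.8]
grip_width: 0.191
grasp_force: 29.3
```

>>> {"op": "carry_out", "data": {"deltas": [[-0.04,0.22,0,0,-0.9],[-0.08,0.44,0,0,-0.9],[-0.11,0.62,0,0,-0.9],[-0.13,0.74,0,0,-0.9],[-0.13,0.77,0,0,-0.9],[-0.13,0.77,0,0,-0.9],[-0.13,0.77,0,0,-0.9]]}}

```text
clock: 18.5
position: [0.5152, -0.2108, 0.1868]
ee_rot: [0.994, 0.112, 0.0, -0.0]
ft_force: [-0.1, -0.6, -0.5]
grip_width: 0.188
grasp_force: 29.3
```

Run:
```python
from h import *
go(.515,-.2125,.089,12.6)
```

```text
pos [ 0.5152 -0.2108  0.1868] yaw 12.8 delta [-0.004  0.011  0.652] spin 0.007 t 18.5 ft [-0.1 -0.6 -0.5] j [ 0.87  0.3  -0.66  1.7   0.19  1.21 -1.19]
```

>>> {"op": "carry_out", "data": {"deltas": [[-0.004,0.01,0.08,0,-0.9],[-0.004,0.01,0.2,0,-0.9],[-0.004,0.01,0.33,0,-0.9],[-0.004,0.01,0.45,0,-0.9],[-0.004,0.01,0.54,0,-0.9],[-0.004,0.01,0.6,0,-0.9],[-0.004,0.01,0.64,0,-0.9],[-0.004,0.01,0.655,0,-0.9],[-0.004,0.01,0.655,0,-0.9]]}}

```text
clock: 19.62
position: [0.515, -0.2136, 0.0887]
ee_rot: [0.994, 0.111, 0.0, 0.0]
ft_force: [-0.4, 0.3, -1.0]
grip_width: 0.187
grasp_force: 29.3
```

>>> {"op": "carry_out", "data": {"deltas": [[0,0,0.006,0,-0.9],[0,0,0.012,0,-0.9],[0,0,0.016,0,-0.9],[0,0,0.016,0,-0.9]]}}

```text
clock: 20.12
position: [0.5152, -0.214, 0.0873]
ee_rot: [0.994, 0.111, 0.0, 0.001]
ft_force: [-3.3, 1.0, 10.4]
grip_width: 0.191
grasp_force: 30.4
```

The rim is on the floor. I'll release slowly and rise.

>>> {"op": "carry_out", "data": {"deltas": [[0,0,-0.004,0,-0.5],[0,0,-0.006,0,-0.2],[0,0,-0.006,0,0.2],[0,0,-0.006,0,0.3],[0,0,-0.1,0,0.3],[0,0,-0.4,0,0.3],[0,0,-0.8,0,0.3],[-0.4,0,-1,0,0.3],[-0.6,0,-1,0,0.3],[-0.6,0,-1,0,0.3],[-0.6,0,-1,0,0.3]]}}

```text
clock: 21.5
position: [0.4275, -0.2331, 0.2368]
ee_rot: [0.994, 0.111, 0.0, 0.0]
ft_force: [0.9, -0.3, 0.5]
grip_width: 0.652
grasp_force: 0.0
```

Run:
```python
from h import *
b=camera("wrist"); a=camera("top"); save(b,"w7.png")
for p in(a,b):
    P=pts(p); m=(np.hypot(P[...,0]-.515,P[...,1]+.2125)<.055)
    for lo,hi in((.046,.058),(.066,.08)):
        k=m&(P[...,2]>lo)&(P[...,2]<hi)
        if k.sum()>4: q=(P[k][:,:2]*1000).astype(np.float32); print(k.sum(),cv2.minEnclosingCircle(q),P[k][:,2].mean(),P[k][:,2].max())
s=manip.get_obs();print(s["ft_force"],s["clock"])
```

```text
827 ((514.718994140625, -211.85215759277344), 41.463584899902344) 0.05163725301621839 0.0567743814104561
52 ((514.5554809570312, -212.2340850830078), 8.75417423248291) 0.07268932464353527 0.07626177772530637
4723 ((513.6859130859375, -215.49317932128906), 41.22016143798828) 0.05221774738022761 0.055714648913467224
303 ((513.8270263671875, -215.3312530517578), 9.292105674743652) 0.07339510606276806 0.0772377392620147
[ 0.48718441 -0.35116568 -0.84589248] 21.6
```

View pics/w7.png

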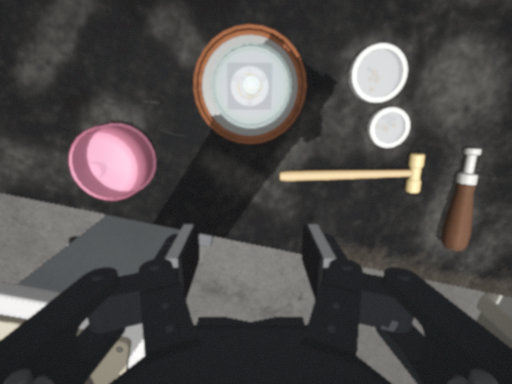

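The cover stands upright over the holder on the tray, at px (250,85). Its top is at 53 mm and the knob at 75 mm, as expected, and the arm is clear.

```bash
python3 -c "
from workcell import ticket
print(ticket.hand_in())"
```

```text
the job is handed in; nothing more can be done
None
```

I pressed the latch, set the holder upright on the tray within about 2 mm of its centre, stood the clear glass cover over it, and handed the job in at about 22 s; no verdict came back.

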